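Re-index a shooting board's fence to its mitre stop

ROBOT

A 6-joint arm with a two-finger parallel gripper is mounted at the origin on a cart in front of the work surface, level with it; the furniture and walls round the work are solid. World frame = base frame: x ahead of the robot, y to its left, z up, the work surface at z = 0. Lengths are in m, angles in rad, forces in N, time in s.
With the tool pointing down it reaches from about 0.225 to 0.875 m from the base axis. Payload 3.4 kg.
Tool frame: the origin (TCP) lies on the centre line of the jaws, within the pads' length; the fingertips stand 19 mm ahead of it and the grasp point (between the pads) is the TCP; z points along the fingers, y is the line along which they close (so a half turn about z gives the same grasp; the last joint's range is limited). The gripper opens to 85 mm and grips with 20 to 120 N. Pads are 22 mm wide; open, the fingers measure 114 mm over their backs; the gripper's body (76 mm by 85 mm) begins 54 mm behind the grasp point. The pads swing forward as they close: fully open they stand 13 mm farther back than shut.
Start: joints at [-1.257, 0.276, 1.505, -0, 1.361, -0.121], TCP at [0.242, -0.522, 0.25] pointing down, gripper open.
Joint ranges: [-2.89, 2.89], [-0.75, 2.08], [0.22, 2.7], [-1.18, 4.32], [0.11, 2.71], [-2.7, 2.7]. Speed limits (rad/s): [2.57, 2.57, 3.14, 3.14, 3.14, 3.14].

INTERFACE

Orientations are given as a unit quaternion [w, x, y, z].
In Python, from plant import robot gives the robot as it stands.
- The arm moves only by the tool arm_command, never from a script. Its argument "steps" is a list of rows, each a list of 5 numbers: the shift along the tool's x, y, z in fractions of the full range, 1 being 60 cm, then the turn about the tool's z in a scale on which 1.0 is 2 pi rad, then the opening, from 0 (shut) to 1 (fully open). A call has 1 to 20 rows; each row is the pose to reach, as a shift and turn from the pose commanded when the call began, along the tool's axes at that moment; what a row does not reach only later rows make up. A row lasts 1/10 s, in which the tool goes at most 50 mm and 8.59 degrees, less where a joint would pass 70% of its speed; a pose out of reach is approached as far as the arm can. Shift and turn numbers lie between -1 and 1, and a call with a number outside is refused. A call with a gripper value outside its range is refused whole. The fingers move at their own pace and stop on an object; "newtons" is the grip in N (left out, the last holds). Time passes only in rows, so rows that repeat a pose let the fingers close. It gives the time, the measured TCP pose, the force, the opening and the grip force at its end, in the units of the state.
- robot.get_state(): the state, without advancing time (a new reading comes with each control period).
- robot.read_camera(name): name is "scene" or "top" or "wrist"; returns (picture, depth): 420x560x3 uint8, blue, green, red; 420x560 float32, m along the optical axis (not along the pixel's ray), 0 where there is no reading.
- robot.camera_params(name): a dict with "camera_matrix" (3x3 intrinsics, pixels), "origin" and "rotation" of the camera in the world. Camera axes: x right, y down, z forward; pixel columns grow to the right and rows downward; lengths in m; the calibration is good to about 2 mm. A picture is of the moment at which its call begins: read the wrist's pose just before it. camera_params takes no time and is no camera call; for the wrist camera it gives the pose at the moment of the call.
- robot.sign_off(): hands the job in; it is judged then, once.
The state is a dict: "clock": time; "joint_pos": joint angles; "dq": joint speeds; "effort": joint torques, N m; "tool_pos": TCP position; "ee_rot": TCP orientation; "force": force on the tool from outside, world axes, zero at the start; "torque": the same for the moment, N m; "finger_gap": finger opening in m; "finger_force": force on a finger pad.
Only numpy, scipy, OpenCV 4.12 (cv2) and the standard library are available. Lean on these libraries where they do the work, as an engineer would, in place of code of your own. Each camera call takes 0.05 s, during which the arm holds its last target. There are 200 camera calls.

TASK

The next frame corner is a mitre: set the fence of the shooting board from square to its first mitre stop. Pull the red sprung knob up to draw the index pin out of the square hole, swing the knob end of the fence toward you, and let the pin drop fully home in the first hole it meets on the brass arc, not the second. Find that hole by feel with a slow, light push and never force the pin against the arc or the side of a hole; leave the hand plane lying where it is.

Things in the scene. Friction and masses are not known exactly. Their poses are not given: they have to be found in the camera images.
- board: Shooting board lying on the saw table, fixed, 280 (x) x 300 (y) mm, z up; origin under its centre. Base 12 mm thick; on it the plywood bed, its top 24 mm above the origin, y from -80 to +150 mm; the plane's runway lies at y -150 to -80 mm. At yaw 0 its +x points away from the robot.
- pivot (a point): Vertical axis about which the fence swings, at the height of the bed's top; at x 75, y -55 mm of the board.
- fence (a joint): Angle of the fence about the pivot, rad. 0 = square: the fence runs from the pivot along the board's +y. It grows as the knob end swings toward the robot (to the board's -x, counter-clockwise seen from above), up to 1.1. Friction holds the fence where it is left; swinging it takes about 5 N at the knob's radius, or 6 to 9 N on the bar 115 mm from the pivot, while the pin drags on the arc.
- fence_end (a point): Centre of the aluminium end block of the fence, 175 mm from the pivot. The fence is a straight bar 28 mm wide, from 1 to 33 mm above the bed, 195 mm long from the pivot outward; the end block is 44 mm wide and spans 153 to 197 mm from the pivot. Beside the knob a hand pushing the block touches the knob too and presses on the pin; the bare bar nearer the pivot is free.
- knob (a point): Centre of the red pull knob of the sprung index pin: round, 24 mm across, 20 mm tall, pin axis vertical, 170 mm from the pivot. Pin home: centre 54 mm above the bed, underside 11 mm above the fence's top (a steel collar 20 mm across, 7 mm tall is under it). It slides straight up, 13 mm at most, against a spring of 5 N (bottom) to 8 N (top); let go, it springs down.
- plunger: The same knob with its index pin, 8 mm across with a round nose; origin at the pin's nose. Home in a hole the nose is 9 mm below the bed's top; lifted more than 9 mm it is clear; let go between holes it rides on the arc, 9 mm (steel) or 8 mm (brass) above home. Its greased slide takes 0.2 s to drop home. Over 15 N between pin and arc or hole would bend it.
- quadrant: Index arc let flush into the bed under the pin's path, 26 mm wide; origin on the pivot axis at the board's underside, axes as the board's. Steel with the square hole at fence angle 0; from 0.35 rad on brass, 1.2 mm lower. The brass has two 9.4 mm holes 0.33 rad apart and is clamped where the joiner last set it, so they are not measured: the first lies somewhere from 0.42 to 0.73 rad.
- block_plane: Small hand plane, 48 x 170 x 59 mm, loose, lying on its side on the runway; a bystander.

How it is judged:
By the outcome, as a careful person would: the job done as asked, in the order asked, and still so for the second after the job is handed in, with the robot touching nothing.
It also fails if it takes over 58 s, if anything falls off the work surface, if the arm or the gripper's body presses on something with over 40 N, if the wrist force passes 120 N, or if a joint passes its speed limit or range.

## Working session

There is one attempt and no reset: what is moved stays moved. The work goes in short steps, Python scripts to look and compute and a tool call to move; the robot and the scene stay as the last step left them, time stands still between calls to the robot, and variables do not carry over. Pictures are saved under pics/ and viewed, at most 10 in all, crops included, and the job is handed in when it is done.

Besides the shell and the picture viewer there is one more tool, called after "Request:" by a JSON object that holds its "op" and its "data", one argument or row to a line. arm_command: Moves the arm, as the interface text tells. Its arguments: {"type":"object","properties":{"steps":{"type":"array"},"newtons":{"type":"number"}},"required":["steps"]}

```bash
mkdir -p pics; cat > h.py <<'E'
import numpy as np, cv2
from plant import robot
from scipy.spatial.transform import Rotation as R
def snap(n):
    p=robot.camera_params(n); im,d=robot.read_camera(n); return im,d,np.array(p["camera_matrix"]),np.array(p["origin"]),np.array(p["rotation"])
def pts(d,K,o,Rm):
    v,u=np.indices(d.shape); r=np.stack([(u-K[0,2])/K[0,0],(v-K[1,2])/K[1,1],np.ones_like(d)],-1)
    return (r*d[...,None])@Rm.T+o
def red(im):
    h=cv2.cvtColor(im,cv2.COLOR_BGR2HSV); return (((h[...,0]<8)|(h[...,0]>172))&(h[...,1]>140)&(h[...,2]>60)).astype(np.uint8)
def ray(uv,z,K,o,Rm):
    r=Rm@np.array([(uv[0]-K[0,2])/K[0,0],(uv[1]-K[1,2])/K[1,1],1]); return o+r*(z-o[2])/r[2]
E
python3 - <<'E'
from h import *
ims=[]
for n in("scene","top"):
    im,d,K,o,Rm=snap(n); P=pts(d,K,o,Rm); m=red(im)
    c,l,s,ce=cv2.connectedComponentsWithStats(m)
    for i in range(1,c):
        if s[i,4]>30:
            q=P[(l==i)&(d>0)]; print(n,s[i],ce[i],np.median(q,0),q.min(0),q.max(0))
    cv2.imwrite(f"pics/{n}0.png",im); print(n,o,Rm.round(3).tolist(),K[0,0])
s=robot.get_state(); print(s["tool_pos"],s["ee_rot"],s["force"],s["finger_gap"],s["clock"])
E
```

```text
Traceback (most recent call last):
  File "h.py", line 8, in pts
    return (r*d[...,None])@Rm.T+o
           ~~~~~~~~~~~~~~~^~~~~
ValueError: matmul: Input operand 1 has a mismatch in its core dimension 0, with gufunc signature (n?,k),(k,m?)->(n?,m?) (size 4 is different from 3)
```

```bash
sed -i 's/np.array(p\["rotation"\])$/R.from_quat(p["rotation"],scalar_first=True).as_matrix()/' h.py
python3 - <<'E'
from h import *
for n in("scene","top"):
    im,d,K,o,Rm=snap(n); P=pts(d,K,o,Rm); m=red(im)
    c,l,s,ce=cv2.connectedComponentsWithStats(m)
    for i in range(1,c):
        if s[i,4]>30:
            q=P[(l==i)&(d>0)]; print(n,s[i],ce[i],np.median(q,0),q.min(0),q.max(0))
    cv2.imwrite(f"pics/{n}0.png",im); print(n,o,Rm.round(3).tolist(),K[0,0])
s=robot.get_state(); print(s["tool_pos"],s["ee_rot"],s["force"],s["finger_gap"],s["clock"])
E
```

```text
scene [485  61   7  12  53] [488.88679245  67.9245283 ] [ 1.80779256 -0.34253111  0.0679665 ] [ 1.797193   -0.35177868 -0.14060588] [ 2.72183783 -0.32474842  0.09488924]
scene [288  95  11  20 135] [293.07407407 106.78518519] [0.91271896 0.0192492  0.15723349] [ 0.90100203  0.00842131 -0.54442276] [2.9093378  0.90182772 0.18658059]
scene [449 120  15  15 120] [455.75833333 126.50833333] [ 1.56116522 -0.28564252 -0.06759824] [ 1.52649959 -0.31050754 -0.08079525] [ 1.63303917 -0.25821739 -0.06033741]
scene [256 193  13  13 137] [262.29927007 198.6350365 ] [ 0.62277898 -0.04262509  0.08369237] [ 0.61611138 -0.05108484 -0.00159013] [0.78687113 0.0480867  0.08970254]
scene [ 82 353  34  15 122] [ 98.77868852 359.77868852] [ 0.3889826   0.20551934 -0.20702409] [ 0.38704279  0.16448183 -0.21317027] [ 0.39076743  0.2502615  -0.1995563 ]
scene [  9 401   9  12  56] [ 13.48214286 406.69642857] [ 0.30935538  0.40712044 -0.35622235] [ 0.30467665  0.39520832 -0.36558684] [ 0.31608257  0.4206787  -0.34640783]
scene [-0.07087225 -0.4000982   0.50799935] [[0.422, -0.464, 0.779], [-0.906, -0.196, 0.3
[... 963 characters left out ...]
09  0.17605404 -0.49156348] [ 0.30051301  0.24278258 -0.37202669]
top [ 72 317  28   9  77] [ 84.48051948 322.09090909] [ 0.258512    0.4829638  -0.45853642] [ 0.24398598  0.44582038 -0.48798599] [ 0.28036394  0.50698547 -0.41802383]
top [153 373  42  28 321] [170.7165109  383.14018692] [-0.03557457  0.29013829 -0.82916379] [-0.10737293  0.09581498 -0.83948501] [0.22574493 0.3554821  0.12270751]
top [ 0.5056437  -0.10330253  0.92596738] [[0.015, -0.996, 0.088], [-1.0, -0.015, -0.006], [0.008, -0.088, -0.996]] 427.96786827127687
[ 0.24208776 -0.52115465  0.24963769] [-7.01995401e-04  9.76459870e-01  2.15697994e-01 -7.06653606e-05] [ 0.48973996 -0.38073373  0.66403421] 0.08549169371178122 0.15
```

View pics/scene0.png

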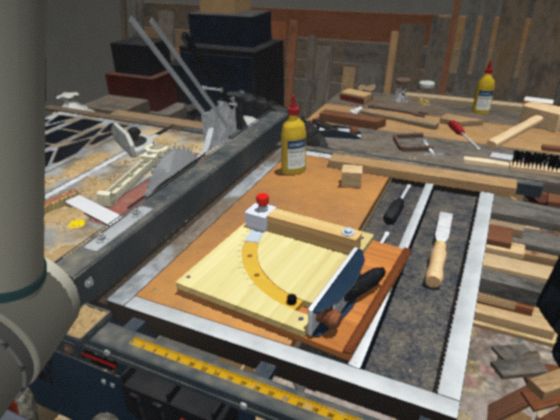

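View pics/top0.png

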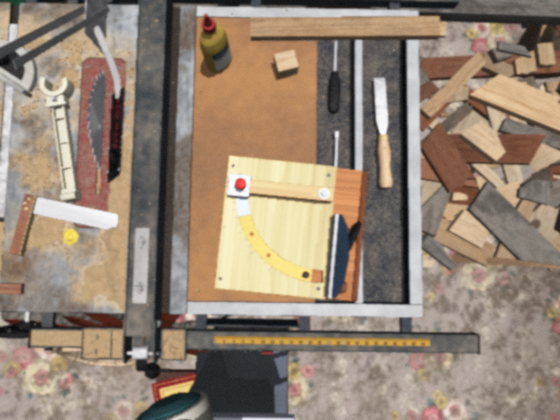

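The scene picture shows the knob at (262,199), the pivot screw at (348,232), and the brass arc with two dark spots. In the top picture the knob is at (240,184), the pivot screw at (324,194), and the holes look to be near (251,234) and (267,254). I'll measure these next.

```bash
python3 - <<'E'
from h import *
im,d,K,o,Rm=snap("top"); P=pts(d,K,o,Rm)
k=ray((240.05,183.53),.086,K,o,Rm); print("knob top",k)
pv=ray((324,194),.059,K,o,Rm); print("pivot",pv,np.linalg.norm((k-pv)[:2]))
ims,ds,Ks,os_,Rs=snap("scene"); print("knob scene",ray((262.3,198.6),.079,Ks,os_,Rs),"pivot",ray((348,232),.058,Ks,os_,Rs))
print("bed z",np.median(P[260:275,232:240,2]), "edges")
for uv in((251,234),(267,254)):
    h=ray(uv,.024,K,o,Rm)-pv; f=k-pv
    print(uv,np.hypot(*h[:2]),np.arctan2(h[1],h[0])-np.arctan2(f[1],f[0]))
# bed corners by wood colour
a=cv2.resize(im[145:305,205:375],None,fx=4.5,fy=3.7,interpolation=cv2.INTER_CUBIC); 
a=cv2.resize(im[150:300,210:350],None,fx=4,fy=4,interpolation=cv2.INTER_CUBIC); cv2.imwrite("pics/c1.png",a)
E
```

```text
knob top [ 0.62857157 -0.04075662  0.086     ]
pivot [ 0.61367022 -0.21049026  0.059     ] 0.17038650170593467
knob scene [ 0.63025631 -0.03918726  0.079     ] pivot [ 0.61453204 -0.20914928  0.058     ]
bed z 0.024344512679580876 edges
(251, 234) 0.17045977186059907 0.5947014665443755
(267, 254) 0.16900055815503476 0.9125892301429006
```

View pics/c1.png

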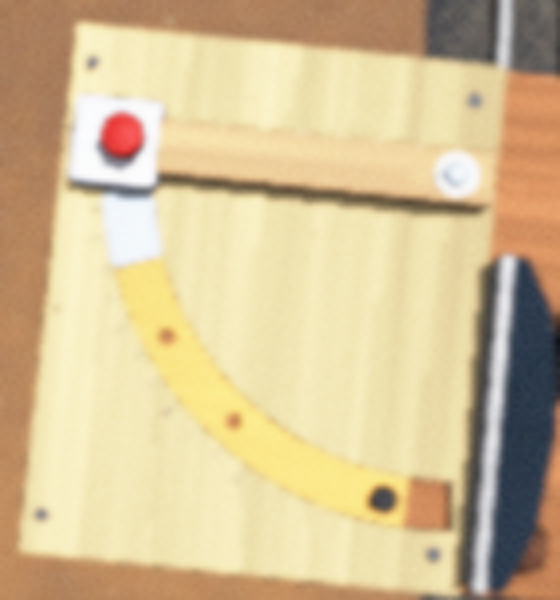

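The crop shows the knob at (122,135), the pivot at (456,174) and the holes at (166,336) and (234,420). The first hole is at about 0.59 rad, and the 170 mm radius matches. I'll move above the knob now.

The manual's scale: shifts go in shares of 60 cm and turns go in shares of 2 pi rad. Converting my numbers, 55.3 cm / 60 = 0.9217, -27.3 cm / 60 = -0.455, -1.048 rad / 6.2832 = -0.1668.

Request:
{"op": "arm_command", "data": {
  "steps": [
    [0.9217,-0.455,0.0333,-0.1668,0.6],
    [0.9217,-0.455,0.0333,-0.1668,0.6],
    [0.9217,-0.455,0.0667,-0.1668,0.6],
    [0.9217,-0.455,0.1,-0.1668,0.6],
    [0.9217,-0.455,0.1333,-0.1668,0.6],
    [0.9217,-0.455,0.15,-0.1668,0.6],
    [0.9217,-0.455,0.15,-0.1668,0.6],
    [0.9217,-0.455,0.15,-0.1668,0.6],
    [0.9217,-0.455,0.15,-0.1668,0.6],
    [0.9217,-0.455,0.15,-0.1668,0.6],
    [0.9217,-0.455,0.15,-0.1668,0.6],
    [0.9217,-0.455,0.15,-0.1668,0.6],
    [0.9217,-0.455,0.15,-0.1668,0.6],
    [0.9217,-0.455,0.15,-0.1668,0.6],
    [0.9217,-0.455,0.15,-0.1668,0.6],
    [0.9217,-0.455,0.15,-0.1668,0.6]
  ]
}}

```text
clock: 1.85
tool_pos: [0.6281, -0.0419, 0.1605]
ee_rot: [0.0, 0.738, 0.675, -0.0]
force: [0.1, -1.0, 0.2]
finger_gap: 0.0509
finger_force: 0.0
```

```bash
cat > look.py <<'E'
from h import *
import sys
s=robot.get_state(); q=R.from_quat(s["ee_rot"],scalar_first=True).as_matrix()
im,d,K,o,Rm=snap("wrist"); cv2.imwrite(f"pics/{sys.argv[1]}.png",im)
print(s["clock"],s["tool_pos"],"a",np.arctan2(q[1,0],q[0,0]),"z",q[:,2],s["force"],s["finger_gap"])
m=red(im); c,l,st,ce=cv2.connectedComponentsWithStats(m); P=pts(d,K,o,Rm)
for i in range(1,c):
    if st[i,4]>150:
        k=ray(ce[i],.086,K,o,Rm); print(st[i],ce[i],k,np.median(P[l==i],0),"in tool",q.T@(k-s["tool_pos"]))
E
python3 look.py w1
```

```text
1.85 [ 0.62814005 -0.04192796  0.16045788] a 1.4820267557723164 z [-4.35465196e-04 -6.47188956e-04 -9.99999696e-01] [ 0.07585737 -0.9899336   0.16979407] 0.05094083976082299
[266 205  33  36 922] [281.89370933 223.10954447] [ 0.63017158 -0.03982344  0.086     ] [ 0.63030477 -0.0391009   0.0880098 ] in tool [0.0023272  0.00186499 0.07445561]
```

View pics/w1.png

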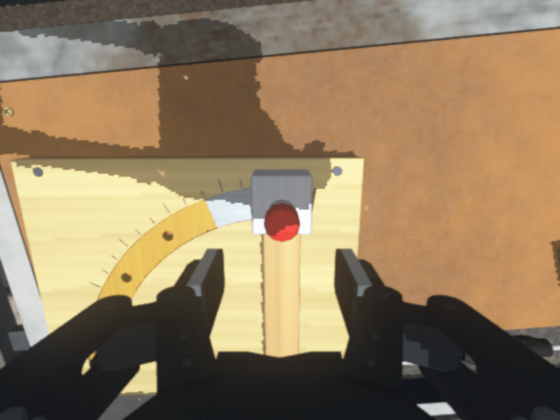

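The wrist picture shows the knob at (282,223), centred between the pads apart from about 2 mm, and the brass holes at (168,236) and (126,278). I'll descend and grip.

In the tool's units: 7.5 cm / 60 = 0.125, 0.23 cm / 60 = 0.0038.

Request:
{"op": "arm_command", "data": {
  "steps": [
    [0.0038,0.0032,0.0333,0,0.6],
    [0.0038,0.0032,0.075,0,0.6],
    [0.0038,0.0032,0.1083,0,0.6],
    [0.0038,0.0032,0.125,0,0.6],
    [0.0038,0.0032,0.125,0,0.6],
    [0.0038,0.0032,0.125,0,0.4],
    [0.0038,0.0032,0.125,0,0.2],
    [0.0038,0.0032,0.125,0,0.2],
    [0.0038,0.0032,0.125,0,0.2],
    [0.0038,0.0032,0.125,0,0.2]
  ],
  "newtons": 40
}}

```text
clock: 2.9
tool_pos: [0.631, -0.0392, 0.0869]
ee_rot: [0.001, 0.737, 0.675, 0.0]
force: [-2.7, -0.8, 6.8]
finger_gap: 0.0221
finger_force: 39.4
```

In the tool's units: -1.2 cm / 60 = -0.02, -0.9 cm / 60 = -0.015.

Request:
{"op": "arm_command", "data": {
  "steps": [
    [0,0,-0.005,0,0.2],
    [0,0,-0.01,0,0.2],
    [0,0,-0.015,0,0.2],
    [0,0,-0.02,0,0.2],
    [0,0,-0.02,0,0.2],
    [0,0,-0.02,0,0.2]
  ]
}}

```text
clock: 3.5
tool_pos: [0.6305, -0.0391, 0.0971]
ee_rot: [-0.0, 0.737, 0.675, -0.0]
force: [0.4, -4.2, -8.0]
finger_gap: 0.0219
finger_force: 39.8
```

```bash
cat > kz.py <<'E'
from h import *
s=robot.get_state(); print(s["clock"],s["tool_pos"],s["force"].round(1) if hasattr(s["force"],"round") else s["force"])
for n in ("scene","top"):
    im,d,K,o,Rm=snap(n); m=red(im); P=pts(d,K,o,Rm)
    m&=((np.abs(P[...,0]-.59)<.09)&(P[...,2]>.05)&(P[...,2]<.13)&(P[...,1]<.03)&(P[...,1]>-.15)).astype(np.uint8)
    q=P[m>0]; v,u=np.nonzero(m); print(n,len(q),(u.mean(),v.mean()) if len(q) else 0, np.median(q,0) if len(q) else 0, np.percentile(q[:,2],[5,95]) if len(q) else 0)
E
python3 kz.py
```

```text
3.5 [ 0.63052809 -0.03914155  0.09712586] [ 0.4 -4.2 -8. ]
scene 54 (np.float64(265.68518518518516), np.float64(193.96296296296296)) [ 0.62766884 -0.04804038  0.09236631] [0.0822356 0.0971885]
top 0 0 0 0
```

In the tool's units: -3.544 cm / 60 = -0.0591, -3.043 cm / 60 = -0.0507, -0.21 rad / 6.2832 = -0.0334.

Request:
{"op": "arm_command", "data": {
  "steps": [
    [0,0,-0.0017,0,0.2],
    [-0.0001,-0.0085,-0.0017,-0.0048,0.2],
    [-0.0005,-0.017,-0.0017,-0.0095,0.2],
    [-0.0012,-0.0255,-0.0017,-0.0143,0.2],
    [-0.002,-0.0339,-0.0017,-0.0191,0.2],
    [-0.0032,-0.0423,-0.0017,-0.0239,0.2],
    [-0.0046,-0.0507,-0.0017,-0.0286,0.2],
    [-0.0062,-0.0591,-0.0017,-0.0334,0.2]
  ]
}}

```text
clock: 4.4
tool_pos: [0.5958, -0.0396, 0.0987]
ee_rot: [0.001, 0.662, 0.749, 0.001]
force: [0.5, -3.4, -8.5]
finger_gap: 0.0219
finger_force: 39.8
```

In the tool's units: -3.876 cm / 60 = -0.0646, -0.448 cm / 60 = -0.0075, -0.23 rad / 6.2832 = -0.0366.

Request:
{"op": "arm_command", "data": {
  "steps": [
    [-0.0001,-0.0085,0,-0.0048,0.2],
    [-0.0005,-0.017,0,-0.0095,0.2],
    [-0.0012,-0.0255,0,-0.0143,0.2],
    [-0.002,-0.0339,0,-0.0191,0.2],
    [-0.0032,-0.0423,0,-0.0239,0.2],
    [-0.0046,-0.0507,0,-0.0286,0.2],
    [-0.0062,-0.0591,0,-0.0334,0.2],
    [-0.0075,-0.0646,0,-0.0366,0.2],
    [-0.0075,-0.0646,0,-0.0366,0.2],
    [-0.0075,-0.0646,0.0017,-0.0366,0.2],
    [-0.0075,-0.0646,0.0033,-0.0366,0.2],
    [-0.0075,-0.0646,0.0033,-0.0366,0.2]
  ]
}}

```text
clock: 5.6
tool_pos: [0.5573, -0.0486, 0.0961]
ee_rot: [-0.0, 0.572, 0.82, -0.0]
force: [-0.2, -2.9, -8.0]
finger_gap: 0.0219
finger_force: 39.9
```

In the tool's units: -6 cm / 60 = -0.1, -5.5 cm / 60 = -0.0917.

Request:
{"op": "arm_command", "data": {
  "steps": [
    [0,0,0,0,0.35],
    [0,0,0,0,0.6],
    [0,0,0,0,0.6],
    [0,0,0,0,0.6],
    [0,0,-0.05,0,0.6],
    [-0.0417,0,-0.1,0,0.6],
    [-0.0833,0,-0.1,0,0.6],
    [-0.0917,0,-0.1,0,0.6],
    [-0.0917,0,-0.1,0,0.6]
  ]
}}

```text
clock: 6.5
tool_pos: [0.5762, -0.1006, 0.1561]
ee_rot: [-0.0, 0.573, 0.82, 0.0]
force: [-0.2, -0.1, 0.1]
finger_gap: 0.0511
finger_force: 0.0
```

```bash
python3 kz.py; python3 look.py w2; python3 - <<'E'
from h import *
im,d,K,o,Rm=snap("top"); cv2.imwrite("pics/c2.png",cv2.resize(im[150:300,210:350],None,fx=4,fy=4,interpolation=cv2.INTER_CUBIC))
E
```

```text
6.5 [ 0.57617384 -0.10064442  0.15614045] [-0.2 -0.1  0.1]
scene 145 (np.float64(248.0344827586207), np.float64(215.3793103448276)) [ 0.54961151 -0.05200377  0.09044552] [0.07993222 0.09476174]
top 76 (np.float64(243.8815789473684), np.float64(219.3421052631579)) [ 0.55766182 -0.05059975  0.09538511] [0.09262316 0.09787364]
6.6 [ 0.57531364 -0.09942436  0.15559321] a 1.9226264224244465 z [-0.00200414  0.00126744 -0.99999719] [-0.16843607 -0.24350055  0.58344294] 0.05098851580564137
[ 261  125   39   41 1206] [279.90713101 145.14759536] [ 0.5579251  -0.05053613  0.086     ] [ 0.55768135 -0.04985114  0.09524853] in tool [0.05175493 0.00062499 0.06968983]
```

View pics/w2.png

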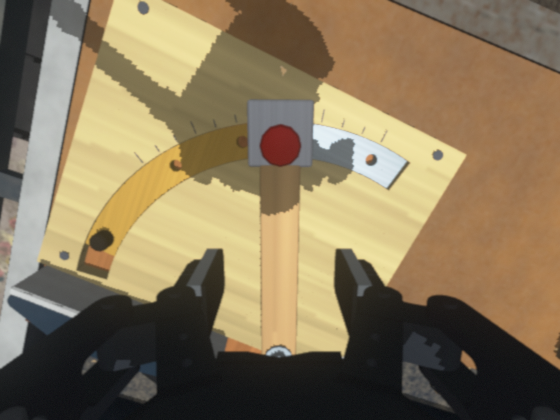

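The wrist picture shows the knob riding on the brass (top about 7.6 mm above home) at (280,145), with the first hole just left at (242,142), the second at (176,165) and the vacated square hole at (371,159).

```bash
python3 - <<'E'
from h import *
p=robot.camera_params("wrist");K=np.array(p["camera_matrix"]);o=np.array(p["origin"]);Rm=R.from_quat(p["rotation"],scalar_first=True).as_matrix()
k=ray((279.9,145.1),.093,K,o,Rm)
h=[ray(u,.024-.001*(i<2),K,o,Rm) for i,u in enumerate([(242,142),(176,165),(371,159)])]
pv=ray((279,351),.059,K,o,Rm); print("knob",k,"pv",pv)
# pivot from knob + direction of the fence; also circle through 3 holes
A=np.array([[2*x[0],2*x[1],1] for x in h]); b=[x[0]**2+x[1]**2 for x in h]; c=np.linalg.solve(A,b)[:2]; print("circ",c,[np.hypot(*(x[:2]-c)) for x in h])
for pc in (pv[:2],c,np.array([.6145,-.2095])):
    t=[np.arctan2(*(x[:2]-pc)[::-1]) for x in [k]+h]; print(np.hypot(*(k[:2]-pc)),np.array(t)-t[3], t[0])
E
```

```text
knob [ 0.55780891 -0.04986473  0.093     ] pv [ 0.61400755 -0.20380675  0.059     ]
circ [ 0.61789292 -0.21367941] [np.float64(0.17398673580627622), np.float64(0.17398673580627605), np.float64(0.17398673580627613)]
0.16387932536494693 [0.44805179 0.62750687 0.96714505 0.        ] 1.920827362479051
0.17448592833949617 [0.42178481 0.59033858 0.91043604 0.        ] 1.9223413571757684
0.16940277547673502 [0.43310049 0.60682113 0.93709098 0.        ] 1.9120329585911806
```

In the tool's units: 10.3 cm / 60 = 0.1717, 9.5 cm / 60 = 0.1583.

Request:
{"op": "arm_command", "data": {
  "steps": [
    [0,0.0008,0.0667,0,0.6],
    [0,0.0008,0.125,0,0.6],
    [0,0.0008,0.1583,0,0.6],
    [0,0.0008,0.1717,0,0.6],
    [0,0.0008,0.1717,0,0.6],
    [0,-0.0067,0.1717,0,0.6],
    [0,-0.0133,0.1717,0,0.6],
    [0,-0.015,0.1717,0,0.6],
    [0,-0.015,0.1717,0,0.6]
  ]
}}

```text
clock: 7.6
tool_pos: [0.5679, -0.1037, 0.0542]
ee_rot: [0.001, 0.573, 0.82, 0.0]
force: [0.0, 0.1, 0.6]
finger_gap: 0.051
finger_force: 0.0
```

In the tool's units: -0.3 cm / 60 = -0.005, -0.27 cm / 60 = -0.0045.

Request:
{"op": "arm_command", "data": {
  "steps": [
    [0,-0.0007,0,0,0.6],
    [0,-0.0013,0,0,0.6],
    [0,-0.002,0,0,0.6],
    [0,-0.0025,0,0,0.6],
    [0,-0.003,0,0,0.6],
    [0,-0.0035,0,0,0.6],
    [0,-0.004,0,0,0.6],
    [0,-0.0045,0,0,0.6],
    [0,-0.005,0,0,0.6]
  ]
}}

```text
clock: 8.5
tool_pos: [0.565, -0.1044, 0.0533]
ee_rot: [0.0, 0.572, 0.82, -0.0]
force: [0.3, -0.6, 0.7]
finger_gap: 0.0515
finger_force: 0.1
```

In the tool's units: -0.4 cm / 60 = -0.0067, -0.36 cm / 60 = -0.006, -0.03 rad / 6.2832 = -0.0048.

Request:
{"op": "arm_command", "data": {
  "steps": [
    [0,-0.0007,0,0,0.6],
    [0,-0.0013,0,0,0.6],
    [0,-0.002,0,-0.0016,0.6],
    [0,-0.0027,0,-0.0016,0.6],
    [0,-0.0033,0,-0.0024,0.6],
    [0,-0.004,0,-0.0032,0.6],
    [0,-0.0047,0,-0.0032,0.6],
    [0,-0.0053,0,-0.004,0.6],
    [0,-0.006,0,-0.0048,0.6],
    [0,-0.0067,0,-0.0048,0.6]
  ]
}}

```text
clock: 9.5
tool_pos: [0.5633, -0.1056, 0.0534]
ee_rot: [0.002, 0.56, 0.828, 0.001]
force: [6.4, 2.5, -3.8]
finger_gap: 0.0511
finger_force: 3.3
```

```bash
cat > f.py <<'E'
from h import *
s=robot.get_state(); q=R.from_quat(s["ee_rot"],scalar_first=True).as_matrix(); a=np.arctan2(q[1,0],q[0,0]); t=np.array(s["tool_pos"])
print(round(s["clock"],2),"a",a.round(4),"F tool",(q.T@np.array(s["force"])).round(1),"ff",s["finger_force"])
pv=np.array([.6145,-.2100]); e=t[:2]-pv; phi=np.arctan2(e[1],e[0]); r=np.hypot(*e)
print("r",r.round(4),"fence if touching: see dphi; lateral of tcp from line a:",(q[:2,1]@e).round(4))
im,d,K,o,Rm=snap("top"); P=pts(d,K,o,Rm); m=(red(im)>0)&(abs(P[...,0]-.55)<.09)&(P[...,2]>.06)&(P[...,2]<.13)&(P[...,1]<.03)&(P[...,1]>-.15)
ims,ds,Ks,os_,Rs=snap("scene"); Ps=pts(ds,Ks,os_,Rs); ms=(red(ims)>0)&(abs(Ps[...,0]-.55)<.09)&(Ps[...,2]>.05)&(Ps[...,2]<.13)&(Ps[...,1]<.03)&(Ps[...,1]>-.15)
for n,m,P in(("top",m,P),("scene",ms,Ps)):
    if m.sum()<5: print(n,"hidden"); continue
    g=P[m]; v,u=np.nonzero(m); c=np.median(g,0); print(n,m.sum(),(u.mean().round(1),v.mean().round(1)),c.round(4),"top z",np.percentile(g[:,2],90).round(4),"ang",(np.arctan2(c[1]-pv[1],c[0]-pv[0])-1.481).round(4))
E
python3 f.py
```

```text
9.5 a 1.9523 F tool [-0.   6.9  3.8] ff 3.3138129115104675
r 0.1163 fence if touching: see dphi; lateral of tcp from line a: -0.0087
top hidden
scene 144 (np.float64(247.7), np.float64(216.1)) [ 0.5469 -0.0529  0.0912] top z 0.0945 ang 0.4962
```

In the tool's units: -0.6 cm / 60 = -0.01, -0.54 cm / 60 = -0.009, -0.05 rad / 6.2832 = -0.008.

Request:
{"op": "arm_command", "data": {
  "steps": [
    [0,-0.001,0,-0.0008,0.6],
    [0,-0.002,0,-0.0016,0.6],
    [0,-0.003,0,-0.0024,0.6],
    [0,-0.004,0,-0.0032,0.6],
    [-0.0001,-0.005,0,-0.004,0.6],
    [-0.0001,-0.006,0,-0.0048,0.6],
    [-0.0002,-0.007,0,-0.0056,0.6],
    [-0.0002,-0.008,0,-0.0064,0.6],
    [-0.0002,-0.009,0,-0.0072,0.6],
    [-0.0003,-0.01,0,-0.008,0.6]
  ]
}}

```text
clock: 10.6
tool_pos: [0.558, -0.1083, 0.0536]
ee_rot: [0.002, 0.539, 0.842, 0.001]
force: [5.5, 0.7, -3.8]
finger_gap: 0.0512
finger_force: 3.2
```

```bash
python3 f.py
```

```text
10.6 a 2.0024 F tool [-1.6  5.3  3.8] ff 3.1999265402555466
r 0.1163 fence if touching: see dphi; lateral of tcp from line a: -0.0087
top hidden
scene 144 (np.float64(247.5), np.float64(218.8)) [ 0.5397 -0.0565  0.0912] top z 0.0942 ang 0.5436
```

In the tool's units: -0.5 cm / 60 = -0.0083, -0.05 cm / 60 = -0.0008, -0.025 rad / 6.2832 = -0.004.

Request:
{"op": "arm_command", "data": {
  "steps": [
    [0,-0.0004,0,0,0.6],
    [0,-0.0008,0,-0.0008,0.6],
    [0,-0.0013,0,-0.0008,0.6],
    [0,-0.0017,0,-0.0016,0.6],
    [0,-0.0021,0,-0.0016,0.6],
    [0,-0.0025,0,-0.0024,0.6],
    [0,-0.0029,0,-0.0024,0.6],
    [0,-0.0033,0,-0.0032,0.6],
    [0,-0.0038,0,-0.0032,0.6],
    [0,-0.0042,0,-0.0032,0.6],
    [0,-0.0046,0,-0.004,0.6],
    [0,-0.005,0,-0.004,0.6],
    [-0.0001,-0.0054,0,-0.0048,0.6],
    [-0.0001,-0.0058,0,-0.0048,0.6],
    [-0.0001,-0.0063,0,-0.0048,0.6],
    [-0.0002,-0.0067,0,-0.0056,0.6],
    [-0.0002,-0.0071,0,-0.0056,0.6],
    [-0.0002,-0.0075,0,-0.0064,0.6],
    [-0.0002,-0.0079,0,-0.0064,0.6],
    [-0.0002,-0.0083,0,-0.0072,0.6]
  ]
}}

```text
clock: 12.7
tool_pos: [0.5538, -0.1108, 0.0537]
ee_rot: [0.003, 0.52, 0.854, 0.001]
force: [7.1, 1.3, -3.8]
finger_gap: 0.051
finger_force: 3.3
```

```bash
python3 f.py
```

```text
12.7 a 2.0473 F tool [-2.1  6.9  3.8] ff 3.2516198605298996
r 0.1163 fence if touching: see dphi; lateral of tcp from line a: -0.0084
top hidden
scene 146 (np.float64(247.2), np.float64(221.2)) [ 0.5327 -0.0593  0.0906] top z 0.0942 ang 0.5873
```

In the tool's units: -0.3 cm / 60 = -0.005, -0.28 cm / 60 = -0.0047, -0.025 rad / 6.2832 = -0.004.

Request:
{"op": "arm_command", "data": {
  "steps": [
    [0,-0.0003,0,0,0.6],
    [0,-0.0007,0,-0.0008,0.6],
    [0,-0.001,0,-0.0008,0.6],
    [0,-0.0013,0,-0.0008,0.6],
    [0,-0.0017,0,-0.0016,0.6],
    [0,-0.002,0,-0.0016,0.6],
    [0,-0.0023,0,-0.0016,0.6],
    [0,-0.0027,0,-0.0024,0.6],
    [0,-0.003,0,-0.0024,0.6],
    [0,-0.0033,0,-0.0024,0.6],
    [0,-0.0037,0,-0.0032,0.6],
    [0,-0.004,0,-0.0032,0.6],
    [0,-0.0043,0,-0.0032,0.6],
    [0,-0.0047,0,-0.004,0.6],
    [0,-0.005,0,-0.004,0.6]
  ]
}}

```text
clock: 14.3
tool_pos: [0.5513, -0.1123, 0.0538]
ee_rot: [0.003, 0.51, 0.86, 0.001]
force: [6.0, 1.8, -3.1]
finger_gap: 0.051
finger_force: 3.2
```

```bash
python3 f.py
```

```text
14.3 a 2.0723 F tool [-1.3  6.1  3.1] ff 3.2475458085536957
r 0.1164 fence if touching: see dphi; lateral of tcp from line a: -0.0084
top hidden
scene 146 (np.float64(247.1), np.float64(222.4)) [ 0.5289 -0.0613  0.0913] top z 0.0944 ang 0.6121
```

In the tool's units: -0.18 cm / 60 = -0.003, -0.015 cm / 60 = -0.0003, -0.015 rad / 6.2832 = -0.0024.

Request:
{"op": "arm_command", "data": {
  "steps": [
    [0,-0.0003,0,0,0.6],
    [0,-0.0005,0,0,0.6],
    [0,-0.0008,0,-0.0008,0.6],
    [0,-0.001,0,-0.0008,0.6],
    [0,-0.0013,0,-0.0008,0.6],
    [0,-0.0015,0,-0.0016,0.6],
    [0,-0.0018,0,-0.0016,0.6],
    [0,-0.002,0,-0.0016,0.6],
    [0,-0.0023,0,-0.0016,0.6],
    [0,-0.0025,0,-0.0024,0.6],
    [0,-0.0028,0,-0.0024,0.6],
    [0,-0.003,0,-0.0024,0.6]
  ]
}}

```text
clock: 15.6
tool_pos: [0.5467, -0.1124, 0.0532]
ee_rot: [-0.0, 0.503, 0.864, -0.0]
force: [0.2, 0.8, -0.7]
finger_gap: 0.051
finger_force: 0.4
```

```bash
python3 f.py
```

```text
15.6 a 2.0878 F tool [0.6 0.6 0.7] ff 0.3854495007544756
r 0.1188 fence if touching: see dphi; lateral of tcp from line a: -0.0107
top hidden
scene 141 (np.float64(247.5), np.float64(228.1)) [ 0.5239 -0.0645  0.0833] top z 0.0872 ang 0.6469
```

The push force vanished and the knob dropped about 7 mm, so the pin is in the first hole. I'll back off and check.

In the tool's units: -12 cm / 60 = -0.2, -10 cm / 60 = -0.1667.

Request:
{"op": "arm_command", "data": {
  "steps": [
    [0,0.0083,0,0,0.6],
    [0,0.0167,0,0,0.6],
    [0,0.0167,0,0,0.6],
    [0,0.0167,-0.05,0,0.6],
    [0,0.0167,-0.1167,0,0.6],
    [0,0.0167,-0.1667,0,0.6],
    [-0.05,0.0167,-0.2,0,0.6],
    [-0.0667,0.0167,-0.2,0,0.6],
    [-0.0667,0.0167,-0.2,0,0.6],
    [-0.0667,0.0167,-0.2,0,0.6]
  ]
}}

```text
clock: 16.7
tool_pos: [0.5739, -0.1416, 0.1714]
ee_rot: [-0.002, 0.503, 0.864, -0.0]
force: [-0.8, 0.5, -0.1]
finger_gap: 0.0513
finger_force: 0.0
```

```bash
python3 f.py; python3 look.py w3
```

```text
16.7 a 2.0871 F tool [ 0.8 -0.5  0.1] ff 0.0
r 0.0795 fence if touching: see dphi; lateral of tcp from line a: -0.0016
top 75 (np.float64(249.8), np.float64(232.7)) [ 0.5311 -0.0623  0.088 ] top z 0.0897 ang 0.6038
scene 142 (np.float64(247.5), np.float64(228.1)) [ 0.5239 -0.0643  0.0835] top z 0.0872 ang 0.6463
16.8 [ 0.57391703 -0.14128667  0.171482  ] a 2.088004506558449 z [-0.00394059  0.00185282 -0.99999052] [0.56325369 0.74050943 1.04223874] 0.05148074708518572
[ 266   61   36   40 1115] [283.32556054  79.94170404] [ 0.53182239 -0.06227599  0.086     ] [ 0.53200967 -0.06256325  0.08817939] in tool [0.08918545 0.00269374 0.08579346]
```

View pics/w3.png

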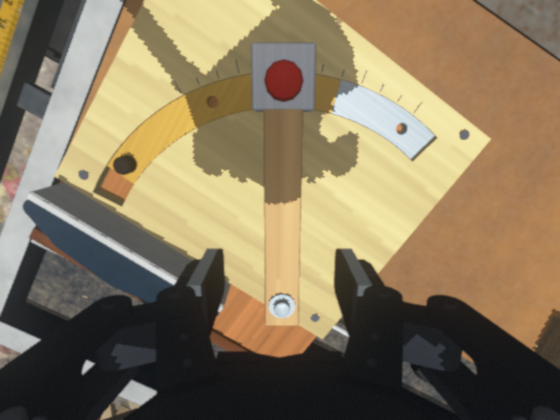

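The wrist picture shows the knob at (283,80) with its top at 0.088 m, the same as its home height at the start. The second hole is free ahead at (212,101), the fence is at about 0.60 rad, the plane is where it lay, and nothing is being touched.

```bash
python3 -c "
from plant import robot
print(robot.sign_off())"
```

```text
the job is handed in; nothing more can be done
None
```

The fence is set at the first mitre stop, about 0.60 rad by camera, with the index pin fully home; the hand plane was not touched, and the job was handed in at about 17 s.

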